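# Build a slatted soldering rest and slide in its drip tray

## Robot

A 6-joint arm with a two-finger parallel gripper is mounted at the origin on the work surface. World frame = base frame: x ahead of the robot, y to its left, z up, the work surface at z = 0. Lengths are in mm, angles in degrees, forces in N, time in s.
With the tool pointing down it reaches from about 375 to 975 mm from the base axis. Payload 3.8 kg.
Tool frame: the origin (TCP) lies at the very end of the fingers, on their centre line; the grasp point (between the pads) lies 19 mm behind it; y points along the fingers, z is the direction in which the jaws open and shut, and the axes are right-handed (so a half turn about y gives the same grasp; the last joint's range is limited). The gripper opens to 85 mm and grips with 20 to 120 N. Pads are 22 mm wide; open, the fingers measure 114 mm over their backs; the gripper's body (76 mm by 85 mm) begins 54 mm behind the grasp point. The pads swing forward as they close: fully open they stand 13 mm farther back than shut.
Start: joints at [66.01, 15.12, 91.902, -0, 72.978, -2.114], TCP at [251.496, 626.392, 192.88] pointing down, gripper open.
Joint ranges: [-150.88, 150.88], [-54.13, 125.18], [17.81, 147.31], [-75.09, 255.09], [0, 152.58], [-146.25, 146.25]. Speed limits (degrees/s): [147.25, 147.25, 180, 180, 180, 180].

## Interface

Orientations are given as a 3x3 rotation matrix whose columns are the frame's x, y, z axes.
In Python, from rig import r, capture gives the robot as it stands.
- The arm moves only by the shell command python3 -m creep 'ROWS' [FORCE]. ROWS is JSON, a list that holds one entry, the list of rows, each a list of 7 numbers: the shift along the tool's x, y, z in cm, then the turn, a rotation vector about the tool's x, y, z in degrees, then the finger opening in cm, from 0 to 8.54. A call has 1 to 20 rows; each row shifts and turns the commanded pose from where the row before left it, along the tool's axes as they then stand; what a row does not reach is not made up. A row lasts 1/10 s, in which the tool goes at most 50 mm and 8.59 degrees, less where a joint would pass 70% of its speed; a pose out of reach is approached as far as the arm can. A call with a gripper value outside its range is refused whole. The fingers move at their own pace and stop on an object; FORCE is the grip in N (left out, the last holds). Time passes only in rows, so rows that do not move let the fingers close. It gives the time, the measured TCP pose, the force and the opening at its end, in the units of the state.
- r.read_state(): the state, without advancing time (a new reading comes with each control period).
- capture(name): name is "scene" or "side" or "wrist"; returns a dict with "img" (384x512x3 uint8, red, green, blue), "fx", "fy", "cx", "cy" (pixels), "T" (4x4, takes a point from camera to world coordinates). Camera axes: x right, y down, z forward; pixel columns grow to the right and rows downward; lengths in mm; the calibration is good to about 2 mm. A picture is of the moment at which its call begins. There is no depth.
- r.close_job(): hands the job in, once; it reports no verdict.
The state is a dict: "clock": time; "joint_pos": joint angles; "joint_velocities": joint speeds; "joint_torque": joint torques, N m; "tool_pos": TCP position; "ee_rot": TCP orientation; "wrist_force": force on the tool from outside, world axes, zero at the start; "wrist_torque": the same for the moment, N m; "width": finger opening in mm.
Only numpy, scipy, OpenCV 4.12 (cv2) and the standard library are available. Lean on these libraries where they do the work, as an engineer would, in place of code of your own. Each camera call takes 0.05 s, during which the arm holds its last target. There are 200 camera calls.

## Task

Build up the wooden soldering rest: lay the two long slats flat and square across its two rails, centred, one close to each end of the rails, then lay the two short slats flat across those, one directly above each rail and centred along it. Then slide the steel drip tray along the table, without lifting it, into the slot between the rails, under the finished stack, front edge first, fully home against the stop, leaving the stack standing. Leave the hair dryer, jar, screwdriver and pliers where they are.

Things in the scene. Friction and masses are not known exactly. Their poses are not given: they have to be found in the camera images.
- rest: fixed brown wooden rest; origin on the table midway between its two rails. Rails run along x from -65 to +65 mm, 18 mm wide, 20 high, centred at y = -54 and +54, leaving a slot 90 mm wide with the table as floor. Slot mouth at -x, with guide cheeks 16 mm high flaring out to x = -105, y = +-66; at the +x end a stop bar 14 mm high, stop face at x = +60
- tray: steel drip tray, 150 mm long (x), 84 wide (y), floor 4 thick, side rims 10 high; at -x a turned-up back edge, full width, 26 high, 4 thick; its low +x front enters the slot first. Origin: centre of underside; 250 g. Starts on the table outside the rest's mouth, askew. Home: its origin at x = -15 mm in the rest's frame, back edge outside the slot
- long_a: plain pale wooden slat, 160 mm long (its x axis), 24 mm wide (y), 18 mm thick (z); origin at its centre; starts lying flat on the table
- long_b: plain pale wooden slat, 160 mm long (its x axis), 24 mm wide (y), 18 mm thick (z); origin at its centre; starts lying flat on the table
- short_a: plain pale wooden slat, 125 mm long (its x axis), 24 mm wide (y), 18 mm thick (z); origin at its centre; starts lying flat on the table
- short_b: plain pale wooden slat, 125 mm long (its x axis), 24 mm wide (y), 18 mm thick (z); origin at its centre; starts lying flat on the table
- dryer: opened white hair dryer half-shell with a black fan barrel, 200 mm long (x), 70 mm wide with a handle reaching y = +150 mm, 72 mm high; origin at the centre of the shell's underside; leave alone
- jar: closed glass jar, 56 mm diameter, 90 mm high, origin at the centre of its underside; leave alone
- screwdriver: screwdriver lying on the table along its x axis, about 200 mm long, 30 mm high; leave alone
- pliers: pliers lying on the table, about 165 mm long (x), 14 mm high, origin under the pivot; leave alone
There are look-alikes about, which are no part of the job. Leave any blue look-alike of the long_a alone. What is shaped like the short_a but pink is not meant.

How it is judged:
By the outcome, as a careful person would: the job done as asked, in the order asked, and still so for the second after the job is handed in, with the robot touching nothing.
It also fails if it takes over 72 s, if anything falls off the work surface, if the arm or the gripper's body presses on something with over 40 N, if the wrist force passes 120 N, or if a joint passes its speed limit or range.

## Working session

There is one attempt and no reset: what is moved stays moved. The work goes in short steps, Python scripts to look and compute and a shell command to move; the robot and the scene stay as the last step left them, time stands still between calls to the robot, and variables do not carry over. Pictures are saved under pics/ and viewed, about 8 in all and at most 12, crops included, and the job is handed in when it is done.

```bash
ls; mkdir -p pics
python3 - <<'E'
from rig import r,capture
import cv2,numpy as np
s=r.read_state();print(s['clock'],s['tool_pos'],np.round(s['ee_rot'],3).tolist(),s['width'])
for n in("scene","side"):
    c=capture(n);cv2.imwrite(f'pics/{n}0.png',c['img'][:,:,::-1]);np.save(f'{n}0.npy',c,allow_pickle=True)
    print(n,c['fx'],c['cx'],c['cy'],np.round(c['T'],3).tolist())
a=cv2.imread('pics/scene0.png');cv2.imwrite('pics/scene0b.png',cv2.resize(a,(800,600),interpolation=cv2.INTER_CUBIC))
E
```

```text
pics
0.0 [251.13411417 625.66328831 191.5363064 ] [[0.928, -0.001, 0.373], [-0.373, -0.002, 0.928], [-0.0, -1.0, -0.002]] 85.36917080842893
scene 348.77439072954945 252.81145451805122 186.7852159503149 [[0.522, 0.577, -0.629, 1014.241], [0.853, -0.352, 0.385, -310.934], [0.0, -0.737, -0.676, 567.115], [0.0, 0.0, 0.0, 1.0]]
side 480.77629280987236 262.08317647883956 188.40100135098808 [[0.94, -0.24, 0.242, 237.195], [-0.34, -0.694, 0.634, -754.834], [0.016, -0.679, -0.734, 958.067], [0.0, 0.0, 0.0, 1.0]]
```

View pics/scene0b.png

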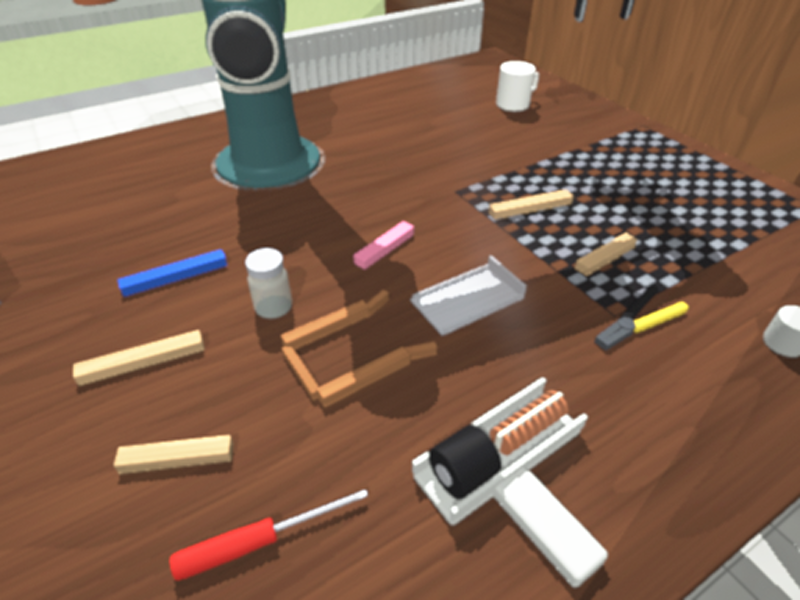

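View pics/side0.png

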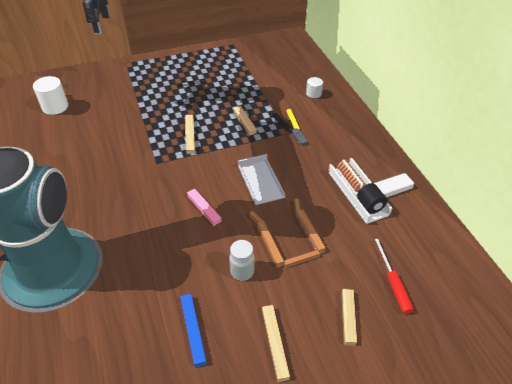

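The side view shows four pale slats, at px (190,134), (245,120), (275,342) and (349,316). The blue one at (193,330) and the pink one at (204,207) are look-alikes to leave alone. The rest is around (287,240) and the tray around (261,180). Next I'll measure them.

```bash
cat > h.py <<'E'
import numpy as np,cv2
from rig import r,capture
def ray(c,u,v):
    T=np.array(c['T']);d=np.array([(u-c['cx'])/c['fx'],(v-c['cy'])/c['fy'],1.]);return T[:3,3],T[:3,:3]@d
def pl(c,uv,z):
    out=[]
    for u,v in np.reshape(uv,(-1,2)):
        o,d=ray(c,u,v);out.append((o+d*(z-o[2])/d[2])[:2])
    return np.array(out)
def px(c,P):
    T=np.array(c['T']);q=(np.reshape(P,(-1,3))-T[:3,3])@T[:3,:3];return np.c_[q[:,0]/q[:,2]*c['fx']+c['cx'],q[:,1]/q[:,2]*c['fy']+c['cy']]
def rect(c,cnt,z):
    p=pl(c,cnt,z).astype(np.float32);(x,y),(w,h),a=cv2.minAreaRect(p)
    if w<h:w,h,a=h,w,a+90
    return [round(float(v),1) for v in(x,y,w,h,(a+90)%180-90)]
def blobs(img,lo,hi,amin=60):
    m=cv2.inRange(cv2.cvtColor(img,cv2.COLOR_RGB2HSV),lo,hi)
    cs,_=cv2.findContours(m,cv2.RETR_EXTERNAL,cv2.CHAIN_APPROX_NONE)
    return [k for k in cs if cv2.contourArea(k)>amin]
E
python3 - <<'E'
from h import *
for n in('side','scene'):
    c=np.load(n+'0.npy',allow_pickle=True).item();im=c['img']
    hsv=cv2.cvtColor(im,cv2.COLOR_RGB2HSV)
    pts={'side':[(190,134),(245,120),(275,342),(349,316),(268,240),(310,228),(303,257),(400,100)],'scene':[(340,130),(388,163),(90,230),(110,290),(210,209),(240,240),(10,250)]}[n]
    print([hsv[v,u].tolist() for u,v in pts])
    for lo,hi,t in(((14,60,110),(28,160,255),'pale'),((7,150,120),(14,220,255),'rest')):
        for k in blobs(im,lo,hi): 
            x,y,w,h=cv2.boundingRect(k); print(n,t,(x+w//2,y+h//2),cv2.contourArea(k),rect(c,k,9))
a=np.load('side0.npy',allow_pickle=True).item()['img'][:,:,::-1]
def cr(x,y,w,h,s):return cv2.resize(a[y:y+h,x:x+w],None,fx=s,fy=s,interpolation=cv2.INTER_CUBIC)
A=cr(140,90,130,100,4)[:, :];B=cr(225,145,130,130,4)
o=np.zeros((600,800,3),np.uint8)
A=cr(170,95,100,70,4);o[:280,:400]=A
B=cr(175,280,100,80,4);o[280:600,:400]=cr(260,284,100,80,4)
o[:600,400:]=cr(230,150,100,150,4)
cv2.imwrite('pics/crop1.png',o)
E
```

```text
[[22, 78, 243], [17, 96, 167], [23, 75, 244], [21, 87, 239], [13, 145, 220], [13, 140, 149], [13, 146, 213], [36, 58, 235]]
side pale (276, 343) 920.0 [428.2, -349.9, 167.6, 27.6, 81.3]
side pale (349, 317) 655.0 [599.6, -349.6, 134.0, 28.5, 65.9]
side pale (190, 134) 303.5 [421.7, 349.5, 180.2, 26.4, 76.3]
side pale (245, 120) 252.0 [597.1, 355.3, 143.2, 31.4, -84.7]
[[20, 90, 240], [17, 97, 174], [17, 99, 191], [22, 78, 249], [13, 141, 136], [13, 139, 134], [11, 137, 132]]
scene pale (111, 291) 1261.5 [595.5, -352.9, 131.1, 37.4, 66.1]
scene pale (215, 247) 98.5 [604.7, -148.8, 45.0, 13.3, -88.3]
scene pale (88, 229) 1188.0 [424.5, -353.0, 165.6, 45.5, 81.4]
scene pale (201, 208) 122.0 [494.1, -125.7, 94.8, 12.6, -88.2]
scene pale (387, 162) 423.5 [593.7, 355.5, 150.2, 37.0, -84.4]
scene pale (340, 130) 499.5 [418.3, 348.5, 175.5, 52.8, 76.9]
```

View pics/crop1.png

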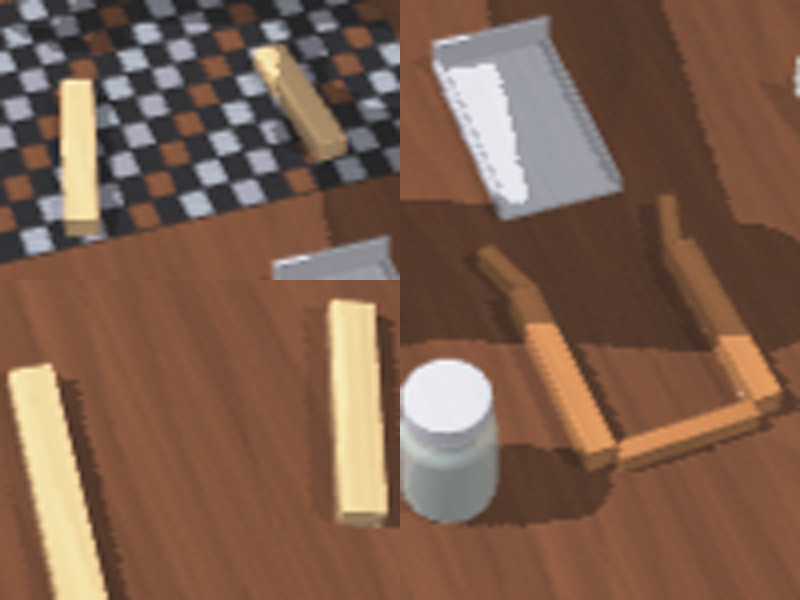

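The four pale slats are the real ones. Long slats are at (276,343) and (190,134), measuring about 165 and 178 mm. Short slats are at (349,317) and (245,120), measuring about 134 and 145 mm. The rails' stop ends are at side px ~(276,264) and (325,246), and the jar stands close to the left rail. Next comes the pose of the rest, tray and jar.

```bash
cat >> h.py <<'E'
def go(x,y,z,head=None,s=None):
    """total turn about tool y (deg), then shift (cm) in the tool axes after turning; head = jaw heading mod 180"""
    s=s or r.read_state();R=np.array(s['ee_rot']);p=np.array(s['tool_pos'])
    h=np.degrees(np.arctan2(R[1,2],R[0,2]));t=0
    if head is not None: t=-((head-h+90)%180-90)
    from scipy.spatial.transform import Rotation as Ro
    R2=R@Ro.from_rotvec([0,np.radians(t),0]).as_matrix()
    d=R2.T@(np.array([x,y,z])-p)/10
    tilt=R2.T@np.cross(R2[:,1],[0,0,-1]);
    print('at',np.round(p,1),'head',round(h,1),'turn y',round(t,2),'(other way',round(t-np.sign(t)*180,1),') shift cm',np.round(d,2),'tilt fix',np.round(np.degrees(tilt),2))
E
python3 - <<'E'
from h import *
c=np.load('side0.npy',allow_pickle=True).item()
f=lambda q,z:pl(c,[(230+(u-400)/4,150+v/4) for u,v in q],z)
P=f([(583,457),(780,385)],20);print('stop outer',P,np.linalg.norm(P[1]-P[0]))
ch=f([(485,253),(668,198)],16);print('cheek ends',ch,np.linalg.norm(ch[1]-ch[0]))
# rest: outer stop corners (65,∓63); x axis
m=(P[0]+P[1])/2;n=(ch[0]+ch[1])/2
yax=(P[1]-P[0]);xa=m-n;print('heading y',np.degrees(np.arctan2(*yax[::-1])),'x',np.degrees(np.arctan2(*xa[::-1])),'len',np.linalg.norm(xa))
u=xa/np.linalg.norm(xa);print('origin',m-65*u)
B=f([(433,45),(548,18)],26);F=f([(503,218),(621,188)],2);print('tray back',B,'front',F)
t=F.mean(0)-B.mean(0);print(np.linalg.norm(t),np.degrees(np.arctan2(*t[::-1])),np.linalg.norm(B[1]-B[0]),(B.mean(0)+F.mean(0))/2)
print('jar lid',f([(448,398)],90))
go(420,349,150,76.5-90)
E
```

```text
stop outer [[ 495.06437874 -180.58306979]
 [ 624.98099308 -171.72304127]] 130.21838113732176
cheek ends [[492.59545469 -13.46481001]
 [620.90631222  -8.50121299]] 128.40682791598346
heading y 3.90140574020851 x -88.86519398754216 len 165.20244591611373
origin [ 558.7353735  -111.16580427]
tray back [[517.02027189 168.21103875]
 [602.21340832 167.91703367]] front [[517.28680758  21.90247501]
 [600.38590994  21.0676816 ]]
146.58103578596516 -90.30507697363018 85.19364374090742 [559.22659943  94.77455726]
jar lid [[ 419.5596099  -162.92486161]]
at [251.2 625.7 191.7] head 68.1 turn y 81.62 (other way -98.4 ) shift cm [22.96  4.21 22.87] tilt fix [ 0.02 -0.    0.11]
```

```bash
python3 -m creep '[[[0,0.4,0,0,8.16,0,7],[0,0.4,0,0,8.16,0,7],[0,0.4,0,0,8.16,0,7],[0,0.4,0,0,8.16,0,7],[0,0.4,0,0,8.16,0,7],[0,0.4,0,0,8.16,0,7],[0,0.4,0,0,8.16,0,7],[0,0.4,0,0,8.16,0,7],[0,0.4,0,0,8.16,0,7],[0,0.4,0,0,8.16,0,7],[3.28,0,3.27,0,0,0,7],[3.28,0,3.27,0,0,0,7],[3.28,0,3.27,0,0,0,7],[3.28,0,3.27,0,0,0,7],[3.28,0,3.27,0,0,0,7],[3.28,0,3.27,0,0,0,7],[3.28,0,3.27,0,0,0,7],[0,0,0,0,0,0,7],[0,0,0,0,0,0,7]]]' 40
python3 - <<'E'
from h import *
c=capture('wrist');cv2.imwrite('pics/w1.png',c['img'][:,:,::-1])
s=r.read_state();print(s['clock'],np.round(s['joint_pos'],1),np.round(c['T'],2).tolist(),c['fx'])
for k in blobs(c['img'],(14,50,100),(28,170,255),500):
    x,y,w,h=cv2.boundingRect(k);print((x,y,w,h),rect(c,k,18),rect(c,k,9))
go(420,349,3,76.5-90)
E
```

```text
clock: 2.0
tool_pos: [420.9, 348.8, 152.6]
ee_rot: [[-0.236, -0.001, 0.972], [-0.972, 0.0, -0.236], [0.0, -1.0, -0.001]]
wrist_force: [0.0, -0.7, -0.4]
width: 70.0
2.05 [ 37.1   3.  110.2   0.   66.8  50.6] [[0.97, -0.23, -0.07, 437.5], [-0.24, -0.93, -0.28, 419.03], [-0.0, 0.29, -0.96, 333.92], [0.0, 0.0, 0.0, 1.0]] 293.0860727407691
(387, 69, 50, 122) [592.2, 353.0, 126.7, 32.8, -85.5] [596.6, 351.1, 130.4, 33.7, -85.5]
at [420.4 349.7 152.6] head -13.5 turn y -0.04 (other way 180.0 ) shift cm [ 8.000e-02  1.496e+01 -1.000e-02] tilt fix [ 0.04  0.   -0.  ]
```

View pics/w1.png

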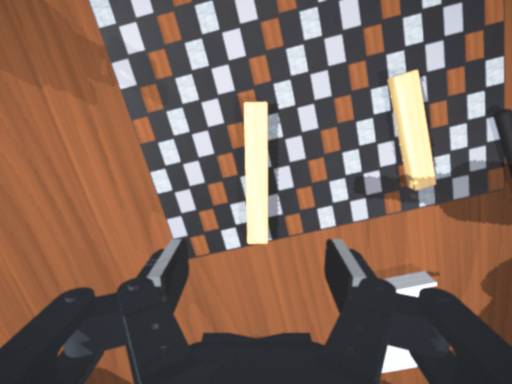

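The wrist view shows long slat 1 at px x 244–269, y 102–243, and a short slat at (412,130).

Run:
```python
from h import *
c=capture('wrist')
print(pl(c,[(244,102),(267,102),(269,243),(247,243)],18),rect(c,np.array([(244,102),(267,102),(269,243),(247,243)]),18))
h=cv2.cvtColor(c['img'],cv2.COLOR_RGB2HSV);print(h[150,256],h[120,262])
g=cv2.inRange(h,(18,30,170),(35,170,255))
for k in [k for k in cv2.findContours(g,0,1)[0] if cv2.contourArea(k)>800]:
    print(cv2.boundingRect(k),rect(c,k,18))
```

```text
[[425.74814592 427.24472329]
 [448.7524407  421.7165796 ]
 [415.46894471 265.86143507]
 [390.13581925 271.94772347]] [420.6, 346.6, 159.6, 26.1, 77.1]
[ 29  45 255] [ 29  43 255]
(245, 102, 24, 142) [419.9, 346.6, 159.4, 24.9, 77.1]
(389, 71, 47, 120) [592.1, 353.5, 124.2, 31.2, -85.3]
```

```bash
python3 -m creep '[[[0.3,4.5,0,0,-0.6,0,7],[0,4.5,0,0,0,0,6],[0,4.5,0,0,0,0,5.5],[0,1.4,0,0,0,0,5],[0,0,0,0,0,0,1.5],[0,0,0,0,0,0,1.5],[0,0,0,0,0,0,1.5],[0,0,0,0,0,0,1.5],[0,0,0,0,0,0,1.5],[0,0,0,0,0,0,1.5],[0,0,0,0,0,0,1.5]]]' 50
python3 - <<'E'
from h import *
go(559,-61,150,-88)
E
```

```text
clock: 3.2
tool_pos: [420.2, 346.9, 4.4]
ee_rot: [[-0.223, 0.001, 0.975], [-0.975, 0.0, -0.223], [-0.001, -1.0, 0.001]]
wrist_force: [0.2, -0.2, 0.3]
width: 15.3
at [420.2 346.9   4.4] head -12.9 turn y 75.11 (other way -104.9 ) shift cm [-12.46 -14.57  41.25] tilt fix [ 0.02 -0.   -0.04]
```

Run:
```python
from h import *
c=capture('wrist');d=capture('side')
o=np.hstack([c['img'],cv2.resize(d['img'][80:230,100:300],(512,384))])
cv2.imwrite('pics/w2.png',cv2.resize(o,(800,300))[:,:,::-1])
```

```text
(no output)
```

View pics/w2.png

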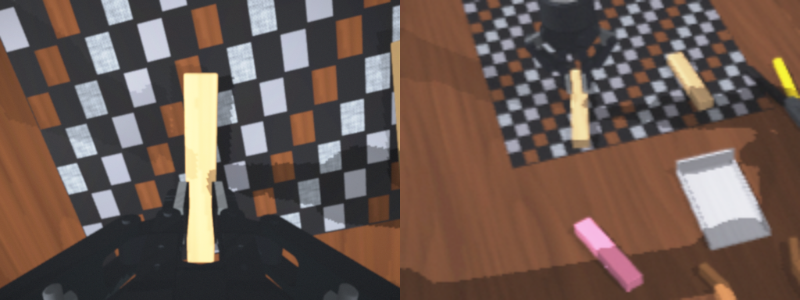

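```bash
python3 -m creep '[[[0,0,0,0,0,0,0.5],[0,0,0,0,0,0,0.5],[0,-1,0,0,0,0,0.5],[0,-2,0,0,0,0,0.5],[0,-4,0,0,0,0,0.5],[0,0,0,0,0,0,0.5]]]' 50
python3 - <<'E'
from h import *
c=capture('wrist');cv2.imwrite('pics/w3.png',c['img'][::2,::2,::-1])
E
```

```text
clock: 3.9
tool_pos: [424.0, 350.0, 80.3]
ee_rot: [[-0.223, 0.009, 0.975], [-0.975, 0.007, -0.223], [-0.008, -1.0, 0.007]]
wrist_force: [1.4, 0.7, 0.9]
width: 5.0
```

View pics/w3.png

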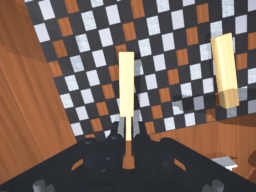

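The fingers slid over the slat: the width reads 5 mm and the slat is still on the table. I'll re-measure and grip lower, feeling for the table.

```bash
python3 -m creep '[[[0,-5,0,0,0,0,4.5],[0,-2,0,0,0,0,4.5],[0,0,0,0,0,0,4.5],[0,0,0,0,0,0,4.5],[0,0,0,0,0,0,4.5]]]' 50
cat >> h.py <<'E'
def slats(c,z=18,amin=800):
    h=cv2.cvtColor(c['img'],cv2.COLOR_RGB2HSV);g=cv2.inRange(h,(15,30,100),(35,170,255))
    for k in cv2.findContours(g,0,1)[0]:
        if cv2.contourArea(k)>amin: print(cv2.boundingRect(k),rect(c,k,z))
E
python3 - <<'E'
from h import *
slats(capture('wrist')); slats(capture('side'),9,200)
go(420,347,4)
E
```

```text
clock: 4.45
tool_pos: [418.6, 345.9, 141.9]
ee_rot: [[-0.223, -0.003, 0.975], [-0.975, -0.002, -0.223], [0.003, -1.0, -0.002]]
wrist_force: [-0.5, -0.1, -0.8]
width: 45.0
(245, 97, 27, 149) [419.7, 345.9, 161.3, 26.7, 77.2]
(394, 66, 50, 127) [592.0, 352.9, 126.9, 32.9, -85.3]
(262, 305, 28, 77) [428.1, -350.1, 166.5, 26.9, 81.4]
(342, 289, 15, 57) [599.7, -349.6, 132.6, 27.5, 66.0]
(185, 114, 10, 40) [421.9, 349.7, 180.2, 26.5, 76.3]
(233, 106, 24, 29) [597.9, 355.3, 143.3, 33.3, -85.1]
at [418.7 345.9 141.8] head -12.9 turn y 0 (other way 0 ) shift cm [-0.17 13.78  0.14] tilt fix [ 0.14 -0.    0.16]
```

```bash
python3 -m creep '[[[-0.1,4.5,0.1,0,0,0,4],[0,4.5,0,0,0,0,4],[0,4.4,0,0,0,0,4],[0,0.4,0,0,0,0,4],[0,0.2,0,0,0,0,4],[0,0,0,0,0,0,4],[0,0,0,0,0,0,4]]]' 50
python3 - <<'E'
from h import *
print(r.read_state()['wrist_force'],r.read_state()['tool_pos'])
E
python3 -m creep '[[[0,0.2,0,0,0,0,4],[0,0.2,0,0,0,0,4],[0,0,0,0,0,0,4]]]'
```

```text
clock: 5.25
tool_pos: [423.2, 349.2, 6.5]
ee_rot: [[-0.223, 0.004, 0.975], [-0.975, 0.003, -0.223], [-0.004, -1.0, 0.003]]
wrist_force: [0.4, 1.1, 1.0]
width: 39.9
[0.36946876 1.07678293 1.01676674] [423.15418025 349.1797808    6.53792694]
clock: 5.55
tool_pos: [421.3, 347.8, 0.4]
ee_rot: [[-0.223, 0.001, 0.975], [-0.975, 0.001, -0.223], [-0.001, -1.0, 0.001]]
wrist_force: [-0.3, -0.8, -0.4]
width: 39.8
```

```bash
python3 -m creep '[[[0,0.15,0,0,0,0,4],[0,0.15,0,0,0,0,4],[0,0,0,0,0,0,4],[0,0,0,0,0,0,4]]]'
python3 -m creep '[[[0,0,0,0,0,0,2.5],[0,0,0,0,0,0,2.0],[0,0,0,0,0,0,2.0],[0,0,0,0,0,0,2]]]' 50
```

```text
clock: 5.95
tool_pos: [420.9, 347.5, -3.3]
ee_rot: [[-0.223, -0.0, 0.975], [-0.975, -0.0, -0.223], [0.0, -1.0, -0.0]]
wrist_force: [0.6, 0.1, 0.6]
width: 40.0
clock: 6.35
tool_pos: [421.1, 347.6, -3.1]
ee_rot: [[-0.223, 0.0, 0.975], [-0.975, 0.0, -0.223], [-0.0, -1.0, 0.0]]
wrist_force: [0.5, 0.4, 1.4]
width: 19.8
```

Run:
```python
from h import *
c=capture('wrist');d=capture('side')
o=np.hstack([cv2.resize(c['img'][180:340,150:370],(440,320)),cv2.resize(d['img'][90:170,150:240],(360,320),interpolation=cv2.INTER_CUBIC)])
cv2.imwrite('pics/w4.png',o[:,:,::-1])
```

```text
(no output)
```

View pics/w4.png

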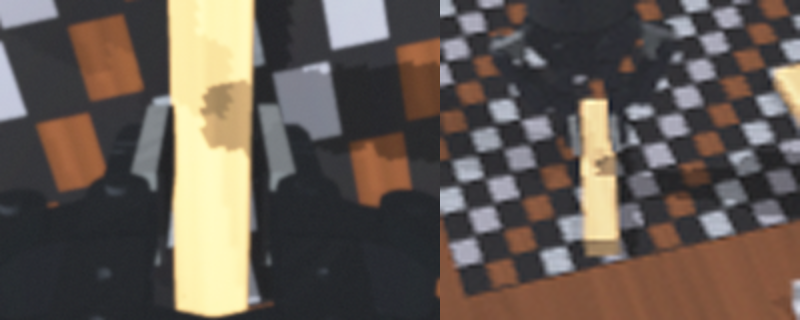

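```bash
cat > prof.py <<'E'
from h import *
c=capture('wrist');h=cv2.cvtColor(c['img'],cv2.COLOR_RGB2HSV);g=cv2.inRange(h,(12,25,90),(35,190,255))
for v in range(190,345,10):
    u=np.flatnonzero(g[v,200:320]);print(v,(u.min()+200,u.max()+200) if len(u) else None,end=' ')
print(r.read_state()['width'],r.read_state()['tool_pos'])
T=np.array(c['T']);s=r.read_state();R=np.array(s['ee_rot'])
for b in(0,10,20,40):
    print(b,px(c,[np.array(s['tool_pos'])-R[:,1]*b+R[:,2]*q for q in(-10,10)]).round().tolist())
print('slat edge at z18', px(c,[[420-12*.975+t*.223,347+12*.223+t*.975,18] for t in(-60,0,60)]).round().tolist())
E
python3 prof.py
python3 -m creep '[[[0,0,0,0,0,0,1.5],[0,0,0,0,0,0,1.2],[0,0,0,0,0,0,1.0]]]' 30
python3 prof.py
```

```text
190 (np.int64(233), np.int64(277)) 200 (np.int64(208), np.int64(276)) 210 (np.int64(204), np.int64(276)) 220 (np.int64(213), np.int64(276)) 230 (np.int64(235), np.int64(276)) 240 (np.int64(236), np.int64(275)) 250 (np.int64(237), np.int64(275)) 260 (np.int64(237), np.int64(275)) 270 (np.int64(237), np.int64(275)) 280 (np.int64(236), np.int64(275)) 290 (np.int64(236), np.int64(275)) 300 (np.int64(237), np.int64(275)) 310 (np.int64(236), np.int64(274)) 320 (np.int64(237), np.int64(274)) 330 (np.int64(237), np.int64(273)) 340 None 20.100553276003268 [421.10482975 347.61898092  -3.10578081]
0 [[242.0, 220.0], [272.0, 220.0]]
10 [[241.0, 226.0], [273.0, 226.0]]
20 [[240.0, 232.0], [274.0, 232.0]]
40 [[238.0, 248.0], [276.0, 248.0]]
slat edge at z18 [[237.0, 319.0], [235.0, 235.0], [233.0, 132.0]]
clock: 6.8
tool_pos: [421.1, 347.6, -3.1]
ee_rot: [[-0.223, -0.0, 0.975], [-0.975, -0.0, -0.223], [0.0, -1.0, -0.0]]
wrist_force: [0.5, -0.0, -0.7]
width: 9.8
190 (np.int64(233), np.int64(277)) 200 (np.int64(234), np.int64(276)) 210 (np.int64(204), np.int64(276)) 220 (np.int64(213), np.int64(276)) 230 (np.int64(235), np.int64(276)) 240 (np.int64(246), np.int64(266)) 250 (np.int64(246), np.int64(266)) 260 (np.int64(246), np.int64(266)) 270 (np.int64(246), np.int64(266)) 280 (np.int64(245), np.int64(267)) 290 (np.int64(245), np.int64(267)) 300 (np.int64(244), np.int64(268)) 310 (np.int64(242), np.int64(271)) 320 (np.int64(238), np.int64(274)) 330 (np.int64(238), np.int64(274)) 340 None 9.988163632821667 [421.07576169 347.60728334  -3.12099284]
0 [[242.0, 220.0], [272.0, 220.0]]
10 [[241.0, 226.0], [273.0, 226.0]]
20 [[240.0, 232.0], [274.0, 232.0]]
40 [[238.0, 248.0], [276.0, 248.0]]
slat edge at z18 [[237.0, 319.0], [235.0, 235.0], [233.0, 132.0]]
```

At width 10 mm the real fingertips project to v≈236, about 26 mm behind the reported TCP. The tips are therefore around z≈23, above the slat. I'll descend in small steps and watch the force.

```bash
python3 -m creep '[[[0,0,0,0,0,0,4],[0,0,0,0,0,0,4],[0,0,0,0,0,0,4],[0,0.4,0,0,0,0,4],[0,0.4,0,0,0,0,4],[0,0,0,0,0,0,4],[0,0,0,0,0,0,4]]]' 40
python3 -m creep '[[[0,0.3,0,0,0,0,4],[0,0.2,0,0,0,0,4],[0,0,0,0,0,0,4]]]'
python3 -m creep '[[[0,0.2,0,0,0,0,4],[0,0,0,0,0,0,4]]]'
python3 -m creep '[[[0,0,0,0,0,0,2.5],[0,0,0,0,0,0,2.0],[0,0,0,0,0,0,2.0],[0,0,0,0,0,0,2]]]'; python3 prof.py
```

```text
clock: 7.55
tool_pos: [420.8, 347.4, -11.5]
ee_rot: [[-0.223, -0.001, 0.975], [-0.975, -0.0, -0.223], [0.001, -1.0, -0.001]]
wrist_force: [0.8, 0.4, 0.4]
width: 40.1
clock: 7.85
tool_pos: [420.8, 347.4, -16.5]
ee_rot: [[-0.223, -0.001, 0.975], [-0.975, -0.0, -0.223], [0.001, -1.0, -0.0]]
wrist_force: [-0.2, 0.0, 0.1]
width: 40.3
clock: 8.05
tool_pos: [420.9, 347.5, -18.4]
ee_rot: [[-0.223, -0.0, 0.975], [-0.975, -0.0, -0.223], [0.0, -1.0, -0.0]]
wrist_force: [0.4, -0.6, -0.6]
width: 39.7
clock: 8.45
tool_pos: [421.1, 347.6, -18.0]
ee_rot: [[-0.223, 0.0, 0.975], [-0.975, 0.0, -0.223], [-0.0, -1.0, 0.0]]
wrist_force: [0.1, -0.1, 0.2]
width: 20.3
190 (np.int64(231), np.int64(279)) 200 (np.int64(231), np.int64(278)) 210 (np.int64(204), np.int64(278)) 220 (np.int64(200), np.int64(278)) 230 (np.int64(205), np.int64(278)) 240 (np.int64(237), np.int64(275)) 250 (np.int64(237), np.int64(275)) 260 (np.int64(237), np.int64(275)) 270 (np.int64(236), np.int64(275)) 280 (np.int64(235), np.int64(277)) 290 (np.int64(234), np.int64(277)) 300 (np.int64(234), np.int64(276)) 310 (np.int64(235), np.int64(276)) 320 (np.int64(235), np.int64(276)) 330 (np.int64(235), np.int64(275)) 340 None 20.000933843549163 [421.15968018 347.65531656 -18.04290904]
0 [[242.0, 220.0], [272.0, 220.0]]
10 [[241.0, 226.0], [273.0, 226.0]]
20 [[240.0, 232.0], [274.0, 232.0]]
40 [[238.0, 248.0], [276.0, 248.0]]
slat edge at z18 [[235.0, 336.0], [233.0, 246.0], [231.0, 134.0]]
```

```bash
python3 -m creep '[[[0,0,0,0,0,0,4],[0,0,0,0,0,0,4],[0,0,0,0,0,0,4],[0,0.5,0,0,0,0,4],[0,0.4,0,0,0,0,4],[0,0,0,0,0,0,4],[0,0,0,0,0,0,4]]]' 40
python3 -m creep '[[[0,0.3,0,0,0,0,4],[0,0,0,0,0,0,4]]]'
python3 -m creep '[[[0,0.2,0,0,0,0,4],[0,0,0,0,0,0,4]]]'
python3 -m creep '[[[0,0,0,0,0,0,2.5],[0,0,0,0,0,0,2.0],[0,0,0,0,0,0,2.0],[0,0,0,0,0,0,2]]]'; python3 prof.py|head -1
```

```text
clock: 9.2
tool_pos: [420.8, 347.4, -27.6]
ee_rot: [[-0.223, -0.001, 0.975], [-0.975, -0.001, -0.223], [0.001, -1.0, -0.001]]
wrist_force: [0.0, 1.9, 0.8]
width: 40.4
clock: 9.4
tool_pos: [420.9, 347.5, -30.4]
ee_rot: [[-0.223, -0.0, 0.975], [-0.975, -0.0, -0.223], [0.0, -1.0, -0.0]]
wrist_force: [-0.1, -0.8, 0.6]
width: 40.1
clock: 9.6
tool_pos: [421.0, 347.5, -32.3]
ee_rot: [[-0.223, -0.0, 0.975], [-0.975, -0.0, -0.223], [0.0, -1.0, -0.0]]
wrist_force: [-0.3, 0.5, 0.5]
width: 39.9
clock: 10.0
tool_pos: [421.3, 347.8, -31.9]
ee_rot: [[-0.223, 0.0, 0.975], [-0.975, 0.0, -0.223], [-0.0, -1.0, 0.0]]
wrist_force: [-0.0, 0.2, 0.3]
width: 22.8
190 (np.int64(230), np.int64(282)) 200 (np.int64(230), np.int64(282)) 210 (np.int64(204), np.int64(282)) 220 (np.int64(230), np.int64(281)) 230 (np.int64(204), np.int64(281)) 240 (np.int64(203), np.int64(280)) 250 (np.int64(233), np.int64(279)) 260 (np.int64(233), np.int64(279)) 270 (np.int64(233), np.int64(279)) 280 (np.int64(233), np.int64(279)) 290 (np.int64(232), np.int64(279)) 300 (np.int64(233), np.int64(279)) 310 (np.int64(234), np.int64(279)) 320 (np.int64(234), np.int64(278)) 330 (np.int64(234), np.int64(279)) 340 None 22.791319196471434 [421.29840561 347.75526142 -31.93265401]
```

Gripped: the width stops at 22.8 mm with the reported TCP z at -32, so the tips sit about 38 mm above the reported TCP. Now I'll lift and carry it over to look at the rest.

```bash
python3 -m creep '[[[0,-0.5,0,0,0,0,1.5],[0,-2.5,0,0,0,0,1.5],[0,-5,0,0,0,0,1.5],[0,-5,0,0,0,0,1.5],[0,0,0,0,0,0,1.5],[0,0,0,0,0,0,1.5]]]' 50
python3 - <<'E'
from h import *
go(559,-30,100)
E
```

```text
clock: 10.65
tool_pos: [422.4, 348.6, 100.2]
ee_rot: [[-0.223, 0.004, 0.975], [-0.975, 0.003, -0.223], [-0.003, -1.0, 0.003]]
wrist_force: [-0.6, 0.2, -0.5]
width: 22.7
at [422.4 348.6 100.2] head -12.9 turn y 0 (other way 0 ) shift cm [ 3.386e+01 -3.000e-02  2.176e+01] tilt fix [-0.16 -0.   -0.2 ]
```

```bash
python3 -m creep '[[[2,0,1.3,0,0,0,1.5],[3.6,0,2.3,0,0,0,1.5],[3.6,0,2.3,0,0,0,1.5],[3.6,0,2.3,0,0,0,1.5],[3.6,0,2.3,0,0,0,1.5],[3.6,0,2.3,0,0,0,1.5],[3.6,0,2.3,0,0,0,1.5],[3.6,0,2.3,0,0,0,1.5],[3.6,0,2.3,0,0,0,1.5],[2,0,1.3,0,0,0,1.5],[1.1,0,0.7,0,0,0,1.5],[0,0,0,0,0,0,1.5],[0,0,0,0,0,0,1.5],[0,0,0,0,0,0,1.5]]]'
python3 - <<'E'
from h import *
c=capture('wrist');np.save('w5.npy',c,allow_pickle=True)
cv2.imwrite('pics/w5.png',cv2.resize(c['img'],(800,600),interpolation=cv2.INTER_CUBIC)[:,:,::-1])
print(np.round(c['T'],2).tolist());go(559,-61,100,-88)
E
```

```text
clock: 12.05
tool_pos: [556.2, -29.8, 97.3]
ee_rot: [[-0.222, -0.001, 0.975], [-0.975, 0.001, -0.222], [-0.0, -1.0, -0.002]]
wrist_force: [0.3, 0.3, -0.6]
width: 22.5
[[0.98, -0.21, -0.06, 571.91], [-0.22, -0.93, -0.28, 40.57], [-0.0, 0.29, -0.96, 278.65], [0.0, 0.0, 0.0, 1.0]]
at [556.4 -29.8  97.5] head -12.8 turn y 75.22 (other way -104.8 ) shift cm [-0.15 -0.25  3.13] tilt fix [ 0.03 -0.    0.05]
```

View pics/w5.png

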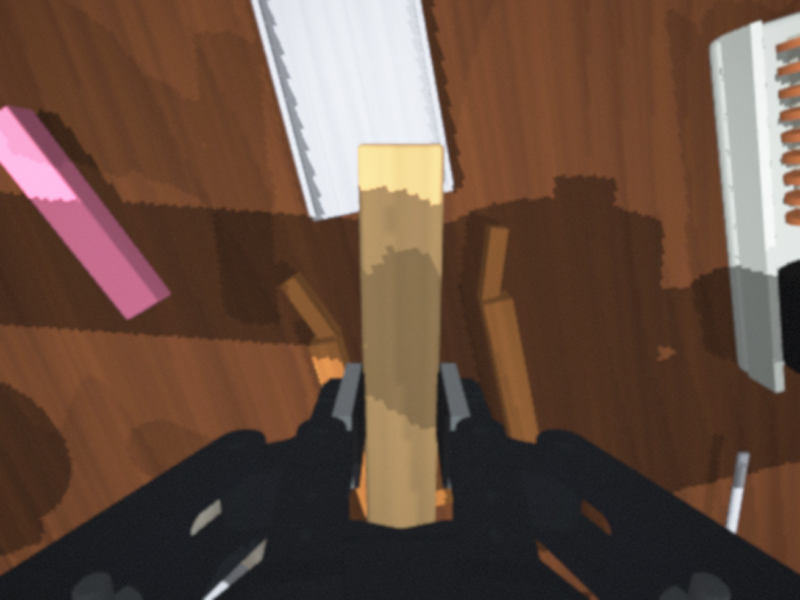

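Run:
```python
from h import *
c=np.load('w5.npy',allow_pickle=True).item();f=lambda q,z:pl(c,np.array(q)*.64,z)
R=f([(313,352),(342,340),(483,302),(512,297)],20);print('rail mouth',R.round(1).tolist())
m=R.mean(0);d=R[3]-R[0];print(m,np.linalg.norm(d),np.linalg.norm(R[2]-R[1]),np.degrees(np.arctan2(d[1],d[0])))
E_=f([(282,285),(298,272),(487,225),(508,228)],16);print('cheek',E_.round(1).tolist(),E_.mean(0))
# right rail edges
e=f([(483,302),(507,435)],20);print('inner edge',e.round(1).tolist(),np.degrees(np.arctan2(*(e[1]-e[0])[::-1])))
e=f([(512,297),(537,440)],20);print('outer edge',e.round(1).tolist(),np.degrees(np.arctan2(*(e[1]-e[0])[::-1])))
t=f([(314,220),(452,190)],2);print('tray front',t.round(1).tolist(),np.linalg.norm(t[1]-t[0]),t.mean(0))
# slat in hand: ends centre, z approx
b=f([(359,145),(443,145),(435,528),(366,522)],97+32+18);print('slat',b.round(1).tolist(),b.mean(0),rect(c,np.array([(359,145),(443,145),(435,528),(366,522)])*.64,147))
for a in(-86,-87,-88,-89):
    u=np.array([np.cos(np.radians(a)),np.sin(np.radians(a))]);print(a,'origin',m+65*u)
```

```text
rail mouth [[495.9, -53.2], [515.2, -49.5], [602.3, -44.7], [619.4, -45.4]]
[558.21505355 -48.18942145] 123.72079383455056 87.26272108718372 3.585870844983008
cheek [[488.6, -9.4], [500.1, -3.9], [612.8, -1.4], [624.2, -5.7]] [556.41267907  -5.11140037]
inner edge [[602.3, -44.7], [602.1, -136.3]] -90.1040651920153
outer edge [[619.4, -45.4], [620.5, -144.2]] -89.38335443665403
tray front [[514.6, 22.2], [598.4, 21.0]] 83.80170736586179 [556.47642207  21.60260012]
slat [[562.1, 48.6], [584.4, 43.5], [556.8, -80.8], [533.8, -73.0]] [559.25232459 -15.44131207] [559.1, -16.1, 127.4, 24.2, 77.2]
-86 origin [ 562.74922434 -113.03108471]
-87 origin [ 561.61689071 -113.10034121]
-88 origin [ 560.48352084 -113.1498252 ]
-89 origin [ 559.34945997 -113.17952163]
```

The wrist view gives the rest origin at ≈(559,-112.5), heading ≈-88.5°. Rail mouth ends are at (313..342,346) and (483..512,300), and the tray front edge is at (314,220)–(452,190). Next I'll turn the slat square to the rails.

```bash
python3 -m creep '[[[0,0,0,0,8.4,0,1.5],[0,0,0,0,8.4,0,1.5],[0,0,0,0,8.4,0,1.5],[0,0,0,0,8.4,0,1.5],[0,0,0,0,8.4,0,1.5],[0,0,0,0,8.4,0,1.5],[0,0,0,0,8.4,0,1.5],[0,0,0,0,8.4,0,1.5],[0,0,0,0,8.4,0,1.5],[0,0,0,0,0,0,1.5],[0,0,0,0,0,0,1.5]]]'
python3 - <<'E'
from h import *
go(561.9,-162.5,-8,-88.5);print(r.read_state()['joint_pos'])
E
```

```text
clock: 13.2
tool_pos: [556.9, -30.4, 98.0]
ee_rot: [[-1.0, 0.0, 0.031], [-0.031, 0.0, -1.0], [-0.0, -1.0, -0.0]]
wrist_force: [-0.5, -1.5, -0.1]
width: 22.5
at [556.9 -30.4  98. ] head -88.2 turn y 0.29 (other way -179.7 ) shift cm [-0.15 10.6  13.22] tilt fix [ 0.01  0.   -0.01]
[-5.68519565e+00  7.03498448e+00  1.11979637e+02  7.43882441e-03
  6.09797939e+01  8.25192732e+01]
```

```bash
python3 -m creep '[[[-0.15,0,4.4,0,0.3,0,1.5],[0,0,4.4,0,0,0,1.5],[0,0,4.4,0,0,0,1.5],[0,3,0,0,0,0,1.5],[0,3.5,0,0,0,0,1.5],[0,2.5,0,0,0,0,1.5],[0,0.6,0,0,0,0,1.5],[0,0,0,0,0,0,1.5],[0,0,0,0,0,0,1.5]]]'
python3 - <<'E'
from h import *
go(561.9,-162.5,-12,-88.5)
c=capture('side');d=capture('wrist')
o=np.hstack([cv2.resize(c['img'][180:300,200:360],(400,300),interpolation=2),cv2.resize(d['img'],(400,300))])
cv2.imwrite('pics/w6.png',o[:,:,::-1])
E
```

```text
clock: 14.1
tool_pos: [563.0, -163.3, 3.3]
ee_rot: [[-1.0, 0.002, 0.023], [-0.023, -0.001, -1.0], [-0.002, -1.0, 0.001]]
wrist_force: [0.1, -0.1, -0.0]
width: 22.6
at [ 563.  -163.3    3.3] head -88.7 turn y -0.2 (other way 179.8 ) shift cm [ 0.11  1.53 -0.08] tilt fix [-0.05  0.   -0.12]
```

View pics/w6.png

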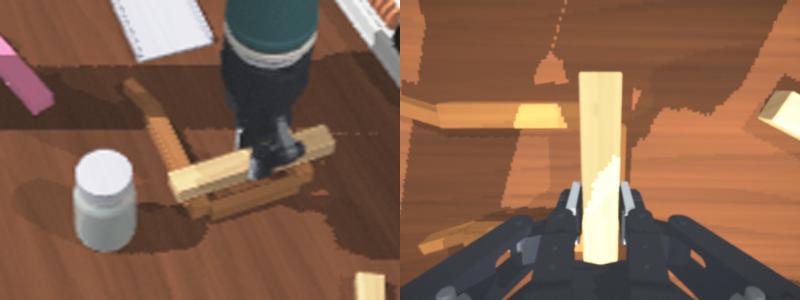

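```bash
python3 -m creep '[[[0.1,0.8,-0.05,0,-0.2,0,1.5],[0,0.4,0,0,0,0,1.5],[0,0.2,0,0,0,0,1.5],[0,0,0,0,0,0,1.5],[0,0,0,0,0,0,1.5]]]'; python3 -m creep '[[[0,0.1,0,0,0,0,1.5],[0,0,0,0,0,0,1.5]]]'
```

```text
clock: 14.7
tool_pos: [560.3, -162.5, -11.9]
ee_rot: [[-1.0, -0.001, 0.025], [-0.025, 0.0, -1.0], [0.001, -1.0, -0.0]]
wrist_force: [-2.5, 1.2, 4.5]
width: 22.5
clock: 14.9
tool_pos: [560.3, -162.5, -11.9]
ee_rot: [[-1.0, -0.001, 0.025], [-0.025, 0.0, -1.0], [0.001, -1.0, -0.0]]
wrist_force: [-5.6, 1.4, 11.7]
width: 22.5
```

```bash
python3 -m creep '[[[0,0,0,0,0,0,3],[0,0,0,0,0,0,4.5],[0,0,0,0,0,0,4.5],[0,-1,0,0,0,0,4.5],[0,-5,0,0,0,0,4.5],[0,-5,0,0,-8,0,4.5],[0,0,0,0,-8,0,4.5],[0,0,0,0,-8,0,4.5],[0,0,0,0,-8,0,4.5],[0,0,0,0,-8,0,4.5],[0,0,0,0,-8,0,4.5],[0,0,0,0,-8,0,4.5],[0,0,0,0,-8,0,4.5],[0,0,0,0,-8,0,4.5],[0,0,0,0,-8,0,4.5]]]' 50
python3 - <<'E'
from h import *
slats(capture('wrist'),38)
go(426,-351,70,-8.6);print(np.round(r.read_state()['joint_pos']))
E
```

```text
clock: 16.4
tool_pos: [560.8, -162.7, 97.5]
ee_rot: [[-0.143, 0.001, 0.99], [-0.99, -0.0, -0.143], [0.0, -1.0, 0.001]]
wrist_force: [0.2, -0.0, -0.7]
width: 45.0
(161, 87, 189, 136) [558.0, -120.8, 161.0, 110.9, 1.1]
at [ 560.8 -162.8   97.5] head -8.0 turn y 0.64 (other way -179.4 ) shift cm [ 20.63   2.75 -10.52] tilt fix [-0.04 -0.    0.01]
[-19.  10. 109.  -0.  61. -11.]
```

```bash
python3 -m creep '[[[2.1,0.3,-1.05,0,0.6,0,4.5],[4.1,0.6,-2.1,0,0,0,4.5],[4.1,0.6,-2.1,0,0,0,4.5],[4.1,0.6,-2.1,0,0,0,4.5],[4.1,0.6,-2.1,0,0,0,4.5],[2.1,0,-1.05,0,0,0,4.5],[0,0,0,0,0,0,4.5],[0,0,0,0,0,0,4.5]]]' 50
python3 - <<'E'
from h import *
slats(capture('wrist'),18)
go(426,-351,-32,-8.6)
E
```

```text
clock: 17.25
tool_pos: [424.4, -349.7, 70.3]
ee_rot: [[-0.163, 0.001, 0.987], [-0.987, 0.0, -0.163], [-0.0, -1.0, 0.001]]
wrist_force: [0.7, 0.3, 0.9]
width: 45.0
(242, 97, 33, 186) [426.4, -351.2, 160.8, 25.4, 81.3]
(414, 82, 98, 155) [592.7, -348.5, 125.3, 35.6, 66.1]
at [ 424.8 -349.2   70.3] head -9.3 turn y -0.66 (other way 179.3 ) shift cm [ 0.16 10.23  0.14] tilt fix [-0.04  0.   -0.01]
```

```bash
python3 -m creep '[[[0.17,3,0.2,0,-0.6,0,4.5],[0,3.5,0,0,0,0,4.5],[0,2.6,0,0,0,0,4.2],[0,1.1,0,0,0,0,4],[0,0,0,0,0,0,4],[0,0,0,0,0,0,1.5],[0,0,0,0,0,0,1.5],[0,0,0,0,0,0,1.5],[0,0,0,0,0,0,1.5],[0,-0.5,0,0,0,0,1.5],[0,-3,0,0,0,0,1.5],[0,-5,0,0,0,0,1.5],[0,-4.5,0,0,0,0,1.5],[0,0,0,0,0,0,1.5]]]' 50
python3 - <<'E'
from h import *
go(557.7,-62.5,95,-88.5)
E
```

```text
clock: 18.7
tool_pos: [430.6, -355.8, 106.4]
ee_rot: [[-0.149, 0.011, 0.989], [-0.989, -0.01, -0.149], [0.008, -1.0, 0.012]]
wrist_force: [0.6, -1.0, 0.2]
width: 22.5
at [ 430.6 -355.8  106.4] head -8.6 turn y 79.92 (other way -100.1 ) shift cm [-13.46   0.98 -29.  ] tilt fix [-0.58 -0.   -0.61]
```

```bash
python3 -m creep '[[[0,0,0,0,8,0,1.5],[0,0,0,0,8,0,1.5],[0,0,0,0,8,0,1.5],[0,0,0,0,8,0,1.5],[0,0,0,0,8,0,1.5],[0,0,0,0,8,0,1.5],[0,0,0,0,8,0,1.5],[0,0,0,0,8,0,1.5],[0,0,0,0,8,0,1.5],[0,0,0,0,8,0,1.5],[-1.5,0,-3.2,0,0,0,1.5],[-2,0,-4.3,0,0,0,1.5],[-2,0,-4.3,0,0,0,1.5],[-2,0,-4.3,0,0,0,1.5],[-2,0,-4.3,0,0,0,1.5],[-2,0,-4.3,0,0,0,1.5],[-1.5,0,-3.2,0,0,0,1.5],[0,0,0,0,0,0,1.5],[0,0,0,0,0,0,1.5]]]'
python3 - <<'E'
from h import *
go(557.7,-62.5,-10,-88.5)
E
```

```text
clock: 20.6
tool_pos: [548.6, -68.6, 97.4]
ee_rot: [[-1.0, -0.001, 0.027], [-0.027, -0.0, -1.0], [0.001, -1.0, 0.0]]
wrist_force: [-0.4, 0.6, -0.4]
width: 22.4
at [548.6 -68.6  97.4] head -88.4 turn y 0.05 (other way -179.9 ) shift cm [-0.93 10.74 -0.59] tilt fix [-0.02  0.    0.07]
```

```bash
python3 -m creep '[[[-0.95,3,-0.6,0,0,0,1.5],[0,3.5,0,0,0,0,1.5],[0,2.5,0,0,0,0,1.5],[0,1,0,0,0,0,1.5],[0,0.6,0,0,0,0,1.5],[0,0.3,0,0,0,0,1.5],[0,0,0,0,0,0,1.5],[0,0,0,0,0,0,1.5]]]'; python3 -m creep '[[[0,0.15,0,0,0,0,1.5],[0,0,0,0,0,0,1.5]]]'
```

```text
clock: 21.4
tool_pos: [559.8, -63.5, -9.7]
ee_rot: [[-1.0, 0.003, 0.024], [-0.024, -0.0, -1.0], [-0.003, -1.0, 0.0]]
wrist_force: [-0.0, 1.2, -0.5]
width: 22.2
clock: 21.6
tool_pos: [559.9, -63.4, -10.7]
ee_rot: [[-1.0, 0.003, 0.025], [-0.025, -0.001, -1.0], [-0.003, -1.0, 0.001]]
wrist_force: [-2.3, 0.0, 5.9]
width: 22.2
```

```bash
python3 -m creep '[[[0,0,0,0,0,0,3],[0,0,0,0,0,0,4.5],[0,0,0,0,0,0,4.5],[0,-1,0,0,0,0,4.5],[0,-5,0,0,0,0,4.5],[0,-5,0,0,-8,0,4.5],[0,-0.5,0,0,-8,0,4.5],[0,0,0,0,-8,0,4.5],[0,0,0,0,-8,0,4.5],[0,0,0,0,-8,0,4.5],[0,0,0,0,-8,0,4.5],[0,0,0,0,-8,0,4.5],[0,0,0,0,-8,0,4.5],[0,0,0,0,-0.5,0,4.5],[0,0,0,0,0,0,4.5]]]' 50
python3 - <<'E'
from h import *
c=capture('wrist');h=cv2.cvtColor(c['img'],cv2.COLOR_RGB2HSV);g=cv2.inRange(h,(17,30,90),(35,135,255))
for k in cv2.findContours(g,0,1)[0]:
    if cv2.contourArea(k)>800: print(cv2.boundingRect(k),rect(c,k,38))
go(596,-350,70,-24)
E
```

```text
clock: 23.1
tool_pos: [558.5, -63.0, 102.8]
ee_rot: [[-0.411, 0.0, 0.912], [-0.912, -0.0, -0.411], [-0.0, -1.0, 0.0]]
wrist_force: [-0.3, 0.5, 0.6]
width: 45.1
(221, 264, 84, 58) [522.4, -159.1, 87.2, 33.4, 2.1]
(332, 234, 50, 41) [619.5, -156.9, 38.5, 33.4, 2.8]
(175, 140, 174, 99) [560.4, -62.2, 159.6, 27.4, 1.5]
at [558.5 -63.1 102.7] head -24.2 turn y -0.23 (other way 179.8 ) shift cm [24.69  3.27 15.1 ] tilt fix [-0.02 -0.   -0.  ]
```

```bash
python3 -m creep '[[[2.2,0.3,1.3,0,0,0,4.5],[4.1,0.6,2.5,0,0,0,4.5],[4.1,0.6,2.5,0,0,0,4.5],[4.1,0.6,2.5,0,0,0,4.5],[4.1,0.6,2.5,0,0,0,4.5],[4.1,0.6,2.5,0,0,0,4.5],[2,0,1.3,0,0,0,4.5],[0,0,0,0,0,0,4.5],[0,0,0,0,0,0,4.5]]]' 50
python3 - <<'E'
from h import *
slats(capture('wrist'),18)
go(596,-350,-32,-24)
E
```

```text
clock: 24.05
tool_pos: [595.2, -350.4, 69.0]
ee_rot: [[-0.41, -0.001, 0.912], [-0.912, 0.001, -0.41], [-0.001, -1.0, -0.001]]
wrist_force: [0.7, 0.1, -0.3]
width: 44.8
(243, 118, 33, 147) [597.6, -350.7, 126.1, 25.5, 66.1]
(0, 0, 94, 50) [511.5, -166.7, 77.8, 17.2, 0.7]
at [ 595.2 -349.4   69.1] head -24.1 turn y -0.15 (other way 179.9 ) shift cm [ 0.03 10.11  0.11] tilt fix [ 0.06 -0.   -0.04]
```

```bash
python3 -m creep '[[[0,3,0.25,0,0,0,4.5],[0,3.5,0,0,0,0,4.5],[0,2.6,0,0,0,0,4.2],[0,1.1,0,0,0,0,4],[0,0,0,0,0,0,4],[0,0,0,0,0,0,1.5],[0,0,0,0,0,0,1.5],[0,0,0,0,0,0,1.5],[0,0,0,0,0,0,1.5],[0,-0.5,0,0,0,0,1.5],[0,-3,0,0,0,0,1.5],[0,-5,0,0,0,0,1.5],[0,-4.5,0,0,0,0,1.5],[0,0,0,0,0,0,1.5]]]' 50
python3 - <<'E'
from h import *
go(612.5,-112,98,1.5)
E
```

```text
clock: 25.5
tool_pos: [603.2, -354.8, 107.5]
ee_rot: [[-0.408, 0.013, 0.913], [-0.913, -0.008, -0.408], [0.002, -1.0, 0.016]]
wrist_force: [0.4, -1.0, 0.9]
width: 22.7
at [ 603.2 -354.8  107.5] head -24.1 turn y -25.58 (other way 154.4 ) shift cm [-24.25   0.75   1.55] tilt fix [-0.75 -0.    0.51]
```

```bash
python3 -m creep '[[[0,0,0,0,-8.5,0,1.5],[0,0,0,0,-8.5,0,1.5],[0,0,0,0,-8.5,0,1.5],[-2.5,0,0.1,0,0,0,1.5],[-4.5,0,0.3,0,0,0,1.5],[-4.5,0,0.3,0,0,0,1.5],[-4.5,0,0.3,0,0,0,1.5],[-4.5,0,0.3,0,0,0,1.5],[-2.5,0,0.2,0,0,0,1.5],[0,0,0,0,0,0,1.5],[0,0,0,0,0,0,1.5],[0,0,0,0,0,0,1.5]]]'
python3 - <<'E'
from h import *
go(613,-111.5,8,1.5)
E
```

```text
clock: 26.7
tool_pos: [607.1, -121.9, 97.4]
ee_rot: [[0.024, 0.0, 1.0], [-1.0, -0.001, 0.024], [0.001, -1.0, 0.0]]
wrist_force: [-0.9, -0.2, -0.8]
width: 22.4
at [ 607.1 -121.9   97.4] head 1.4 turn y -0.11 (other way 179.9 ) shift cm [-1.03  8.94  0.62] tilt fix [-0.    0.    0.03]
```

```bash
python3 -m creep '[[[-1.0,3,0.6,0,0,0,1.5],[0,3,0,0,0,0,1.5],[0,2,0,0,0,0,1.5],[0,0.6,0,0,0,0,1.5],[0,0.25,0,0,0,0,1.5],[0,0,0,0,0,0,1.5],[0,0,0,0,0,0,1.5]]]'; python3 -m creep '[[[0,0.15,0,0,0,0,1.5],[0,0,0,0,0,0,1.5]]]'
```

```text
clock: 27.4
tool_pos: [614.2, -111.5, 10.4]
ee_rot: [[0.024, 0.003, 1.0], [-1.0, -0.001, 0.024], [0.001, -1.0, 0.003]]
wrist_force: [-0.0, -0.1, 1.3]
width: 22.2
clock: 27.6
tool_pos: [613.4, -110.9, 8.2]
ee_rot: [[0.025, 0.001, 1.0], [-1.0, -0.0, 0.025], [0.0, -1.0, 0.001]]
wrist_force: [0.2, 0.2, -0.5]
width: 22.5
```

```bash
python3 -m creep '[[[0,0.15,0,0,0,0,1.5],[0,0,0,0,0,0,1.5]]]';  python3 -m creep '[[[0,0.08,0,0,0,0,1.5],[0,0,0,0,0,0,1.5]]]'
```

```text
clock: 27.8
tool_pos: [613.5, -110.8, 7.2]
ee_rot: [[0.025, 0.001, 1.0], [-1.0, -0.0, 0.025], [0.0, -1.0, 0.001]]
wrist_force: [-1.2, 0.6, 5.1]
width: 22.2
clock: 28.0
tool_pos: [613.5, -110.9, 7.2]
ee_rot: [[0.025, 0.001, 1.0], [-1.0, -0.0, 0.025], [0.0, -1.0, 0.001]]
wrist_force: [-3.0, -0.4, 9.0]
width: 22.2
```

```bash
python3 -m creep '[[[0,0,0,0,0,0,3],[0,0,0,0,0,0,4.5],[0,0,0,0,0,0,4.5],[0,-1,0,0,0,0,4.5],[0,-4,0,0,0,0,4.5],[0,-4,0,0,-3.4,0,4.5],[-2.5,0,0,0,0,0,4.5],[-4.4,0,0,0,0,0,4.5],[-4.5,0,0,0,0,0,4.5],[-4.5,0,0,0,0,0,4.5],[-4.5,0,0,0,0,0,4.5],[-4.5,0,0,0,0,0,4.5],[-4.5,0,0,0,0,0,4.5],[-4.5,0,0,0,0,0,4.5],[-4.5,0,0,0,0,0,4.5],[-4.5,0,0,0,0,0,4.5],[-2.5,0,0,0,0,0,4.5],[0,0,0,0,0,0,4.5],[0,0,0,0,0,0,4.5]]]' 50
python3 - <<'E'
from h import *
slats(capture('wrist'),18)
go(596,353,70,4.8)
E
```

```text
clock: 29.9
tool_pos: [574.4, 342.0, 95.3]
ee_rot: [[0.086, 0.0, 0.996], [-0.996, -0.001, 0.086], [0.001, -1.0, 0.0]]
wrist_force: [-0.0, -0.8, 0.8]
width: 44.9
(266, 107, 33, 136) [595.2, 353.0, 125.4, 26.6, -85.3]
at [574.6 341.1  95.2] head 4.8 turn y 0.04 (other way -180.0 ) shift cm [-1.01  2.52  2.24] tilt fix [ 0.01 -0.    0.04]
```

```bash
python3 -m creep '[[[-1.0,3,2.2,0,0,0,4.5],[0,4,0,0,0,0,4.5],[0,3,0,0,0,0,4.2],[0,1.7,0,0,0,0,4],[0,1.1,0,0,0,0,4],[0,0,0,0,0,0,4],[0,0,0,0,0,0,1.5],[0,0,0,0,0,0,1.5],[0,0,0,0,0,0,1.5],[0,0,0,0,0,0,1.5],[0,-0.5,0,0,0,0,1.5],[0,-3,0,0,0,0,1.5],[0,-5,0,0,0,0,1.5],[0,-4.5,0,0,0,0,1.5],[0,0,0,0,0,0,1.5],[0,0,0,0,0,0,1.5]]]' 50
python3 - <<'E'
from h import *
c=capture('wrist');slats(c,100+50)
go(505,-114,98,1.5)
E
```

```text
clock: 31.55
tool_pos: [597.0, 354.3, 99.8]
ee_rot: [[0.084, 0.004, 0.996], [-0.996, 0.002, 0.084], [-0.002, -1.0, 0.004]]
wrist_force: [0.0, 0.4, -0.5]
width: 22.6
(229, 128, 55, 211) [595.5, 361.3, 112.4, 24.5, -85.2]
at [595.4 353.4  97.4] head 4.8 turn y 3.33 (other way -176.7 ) shift cm [ 46.49  -0.07 -10.26] tilt fix [-0.01 -0.   -0.01]
```

```bash
python3 -m creep '[[[2.5,0,-0.6,0,3.3,0,1.5],[4.4,0,-1,0,0,0,1.5],[4.4,0,-1,0,0,0,1.5],[4.4,0,-1,0,0,0,1.5],[4.4,0,-1,0,0,0,1.5],[4.4,0,-1,0,0,0,1.5],[4.4,0,-1,0,0,0,1.5],[4.4,0,-1,0,0,0,1.5],[4.4,0,-1,0,0,0,1.5],[4.4,0,-1,0,0,0,1.5],[2.8,0,-0.8,0,0,0,1.5],[1.3,0,-0.3,0,0,0,1.5],[0,0,0,0,0,0,1.5],[0,0,0,0,0,0,1.5],[0,0,0,0,0,0,1.5]]]'
python3 - <<'E'
from h import *
go(505.5,-114.5,9,1.5)
E
```

```text
clock: 33.1
tool_pos: [502.4, -110.1, 96.5]
ee_rot: [[0.028, -0.001, 1.0], [-1.0, 0.001, 0.028], [-0.001, -1.0, -0.001]]
wrist_force: [-0.6, 0.3, -0.7]
width: 22.4
at [ 502.4 -110.1   96.5] head 1.6 turn y 0.1 (other way -179.9 ) shift cm [0.45 8.75 0.3 ] tilt fix [ 0.05  0.   -0.05]
```

```bash
python3 -m creep '[[[0.45,3,0.3,0,0,0,1.5],[0,3,0,0,0,0,1.5],[0,1.9,0,0,0,0,1.5],[0,0.7,0,0,0,0,1.5],[0,0.2,0,0,0,0,1.5],[0,0.1,0,0,0,0,1.5],[0,0,0,0,0,0,1.5],[0,0,0,0,0,0,1.5]]]'; python3 -m creep '[[[0,0.08,0,0,0,0,1.5],[0,0,0,0,0,0,1.5]]]'
```

```text
clock: 33.9
tool_pos: [506.8, -116.1, 9.3]
ee_rot: [[0.027, 0.002, 1.0], [-1.0, -0.001, 0.027], [0.001, -1.0, 0.002]]
wrist_force: [-0.4, 0.4, -0.1]
width: 22.5
clock: 34.1
tool_pos: [505.9, -116.1, 7.7]
ee_rot: [[0.026, 0.001, 1.0], [-1.0, -0.0, 0.026], [0.0, -1.0, 0.001]]
wrist_force: [-0.3, 0.5, -1.4]
width: 22.4
```

```bash
python3 -m creep '[[[0,0.1,0,0,0,0,1.5],[0,0,0,0,0,0,1.5]]]'; python3 -m creep '[[[0,0,0,0,0,0,3],[0,0,0,0,0,0,4.5],[0,0,0,0,0,0,4.5],[0,-1,0,0,0,0,4.5],[0,-5,0,0,0,0,4.5],[0,-5,0,0,0,0,4.5],[-2.5,0,0.8,0,0,0,4.5],[-4.2,0,1.4,0,0,0,4.5],[-4.2,0,1.4,0,0,0,4.5],[-4.2,0,1.4,0,0,0,4.5],[-2.5,0,0.8,0,0,0,4.5],[0,0,0,0,0,0,4.5],[0,0,0,0,0,0,4.5]]]'
python3 - <<'E'
from h import *
c=capture('wrist');np.save('w7.npy',c,allow_pickle=True);d=capture('side')
go(557,60,100)
o=np.hstack([cv2.resize(d['img'][140:290,200:350],(400,400),interpolation=2),cv2.resize(c['img'],(400,300))[:,:]] if 0 else [cv2.resize(d['img'][150:270,200:350],(375,300),interpolation=2),cv2.resize(c['img'],(400,300))])
cv2.imwrite('pics/w7.png',o[:,:,::-1])
E
```

```text
clock: 34.3
tool_pos: [505.9, -116.1, 7.0]
ee_rot: [[0.026, 0.0, 1.0], [-1.0, -0.0, 0.026], [0.0, -1.0, 0.0]]
wrist_force: [-0.8, 1.0, 4.1]
width: 22.3
clock: 35.6
tool_pos: [558.9, 61.9, 116.6]
ee_rot: [[0.028, -0.0, 1.0], [-1.0, -0.0, 0.028], [0.0, -1.0, -0.0]]
wrist_force: [-0.4, 0.6, -0.6]
width: 45.1
at [558.6  60.7 116.4] head 1.5 turn y 0 (other way 0 ) shift cm [ 0.07  1.64 -0.16] tilt fix [ 0.01 -0.    0.03]
```

View pics/w7.png

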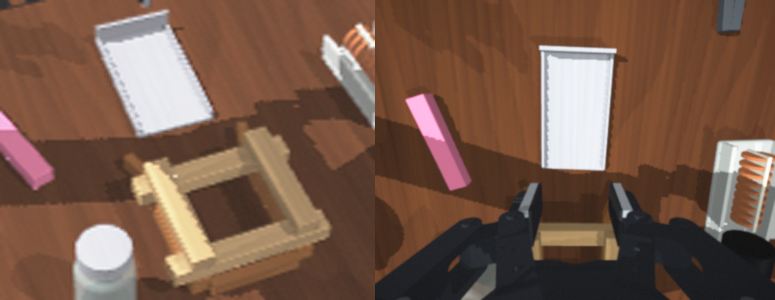

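The stack stands square. The tray's back edge runs from (540,47) to (616,49) and its front from (542,168) to (606,170) in the right panel.

Run:
```python
from h import *
c=np.load('w7.npy',allow_pickle=True).item();im=c['img']
f=lambda q,z:pl(c,[((u-375)*1.28,v*1.28) for u,v in q],z)
B=f([(540,47),(616,49)],26);F=f([(542,168.5),(606,170.5)],3);print(B,F,np.linalg.norm(B[1]-B[0]),np.linalg.norm(F[1]-F[0]))
t=F.mean(0)-B.mean(0);print('len',np.linalg.norm(t),'head',np.degrees(np.arctan2(t[1],t[0])),'mid',(B.mean(0)+F.mean(0))/2)
h=cv2.cvtColor(im,cv2.COLOR_RGB2HSV);g=cv2.inRange(h,(0,0,110),(180,60,255));g[:, :180]=0;g[:,330:]=0;g[230:]=0
for k in cv2.findContours(g,0,1)[0]:
    if cv2.contourArea(k)>1500: print(cv2.boundingRect(k),rect(c,k,3),rect(c,k,10))
```

```text
[[516.88097912 170.81606968]
 [599.89444703 171.21616043]] [[513.99768357  20.45243286]
 [602.16652905  20.05062198]] 83.01443203861848 88.16976105462007
len 150.76489737147915 head -90.11614102457855 mid [558.23490969  95.63382124]
(210, 58, 100, 161) [557.8, 98.2, 156.0, 91.9, 89.5] [557.7, 99.1, 152.3, 89.7, 89.5]
```

```bash
python3 -m creep '[[[0,0,0,0,-8.02,0,3],[0,0,0,0,-8.02,0,3],[0,0,0,0,-8.02,0,3],[0,0,0,0,-8.02,0,3],[0,0,0,0,-8.02,0,3],[0,0,0,0,-8.02,0,3],[0,0,0,0,-8.02,0,3],[0,0,0,0,-8.02,0,3],[0,0,0,0,-8.02,0,3],[0,0,0,0,-8.02,0,3],[0,0,0,0,-8.02,0,3],[0,1.5,3.5,0,0,0,3],[0,3,4.3,0,0,0,3],[0,3,3,0,0,0,3],[0,2,0,0,0,0,3],[0,0,0,0,0,0,3],[0,0,0,0,0,0,3]]]' 40
python3 - <<'E'
from h import *
c=capture('wrist');np.save('w8.npy',c,allow_pickle=True);go(558.6,168.7,-27,89.7);print(np.round(r.read_state()['joint_pos'],1))
cv2.imwrite('pics/w8.png',cv2.resize(c['img'],(800,600),interpolation=2)[:,:,::-1])
E
```

```text
clock: 37.4
tool_pos: [559.2, 166.3, 22.7]
ee_rot: [[1.0, -0.001, 0.006], [-0.006, -0.001, 1.0], [-0.001, -1.0, -0.001]]
wrist_force: [-0.1, -0.3, 0.9]
width: 30.1
at [560.3 166.5  23.7] head 89.6 turn y -0.05 (other way 179.9 ) shift cm [-0.18  5.07  0.22] tilt fix [-0.   -0.    0.07]
[ 14.1  14.6 111.9  -0.   53.5 -75.5]
```

View pics/w8.png

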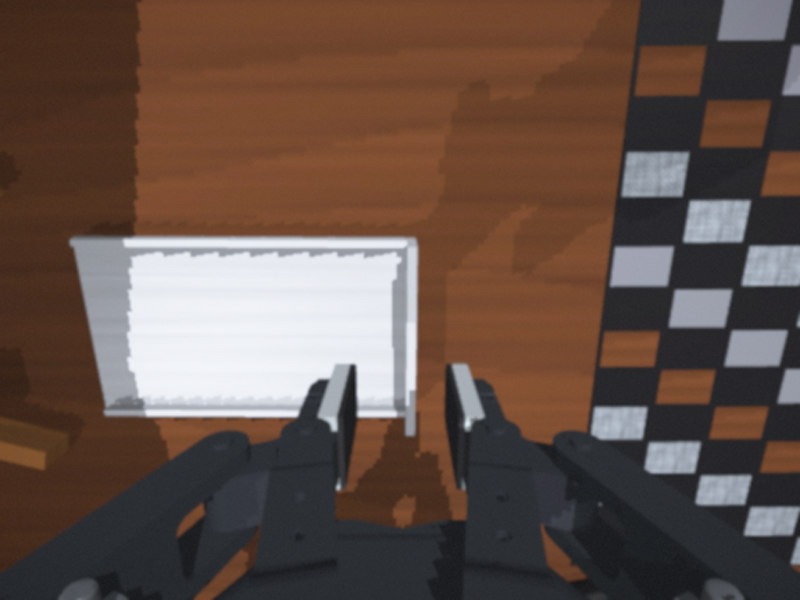

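Run:
```python
from h import *
c=np.load('w8.npy',allow_pickle=True).item()
B=pl(c,np.array([(412,238),(411,437)])*.64,26);F=pl(c,np.array([(70,242),(105,414)])*.64,7)
print(B,F,B.mean(0),F.mean(0));d=B[0]-B[1];print(np.linalg.norm(d),np.degrees(np.arctan2(d[1],d[0])))
```

```text
[[512.5214381  170.65063389]
 [601.00366772 170.3859743 ]] [[516.32941487  23.22334319]
 [599.91586295  22.56875186]] [556.76255291 170.5183041 ] [558.12263891  22.89604753]
88.48262543077523 179.82862285212352
```

```bash
python3 -m creep '[[[-0.15,1.5,0.32,0,0,0,3],[0,1.5,0,0,0,0,3],[0,1.2,0,0,0,0,3],[0,0.6,0,0,0,0,3],[0,0.2,0,0,0,0,3],[0,0,0,0,0,0,3],[0,0,0,0,0,0,3]]]' 40; python3 -m creep '[[[0,0,0,0,0,0,1.5],[0,0,0,0,0,0,0.5],[0,0,0,0,0,0,0],[0,0,0,0,0,0,0],[0,0,0,0,0,0,0]]]' 40;python3 - <<'E'
from h import *
go(558.5-.0,169,-27,89.7)
E
```

```text
clock: 38.15
tool_pos: [558.4, 171.0, -27.0]
ee_rot: [[1.0, 0.001, 0.004], [-0.004, 0.0, 1.0], [0.001, -1.0, 0.0]]
wrist_force: [-0.4, -0.7, 0.3]
width: 29.9
clock: 38.65
tool_pos: [558.4, 171.0, -26.7]
ee_rot: [[1.0, 0.001, 0.005], [-0.005, 0.0, 1.0], [0.001, -1.0, 0.0]]
wrist_force: [-1.3, 0.1, 4.8]
width: 2.7
at [558.4 171.  -26.7] head 89.7 turn y 0.04 (other way -180.0 ) shift cm [ 0.01  0.03 -0.2 ] tilt fix [-0.02  0.    0.05]
```

```bash
python3 -m creep '[[[-0.1,0,-0.3,0,-0.3,0,0],[-0.15,0,-0.5,0,-0.4,0,0],[-0.15,0,-0.5,0,-0.4,0,0],[-0.15,0,-0.5,0,-0.4,0,0],[-0.05,0,-0.2,0,-0.1,0,0],[0,0,0,0,0,0,0],[0,0,0,0,0,0,0]]]' 40
python3 - <<'E'
from h import *
c=capture('wrist');np.save('w9.npy',c,allow_pickle=True)
o=c['img'];g=cv2.inRange(cv2.cvtColor(o,cv2.COLOR_RGB2HSV),(0,0,110),(180,60,255));g[:140]=0;g[280:]=0;g[:,:20]=0;g[:,290:]=0
for k in cv2.findContours(g,0,1)[0]:
    if cv2.contourArea(k)>1500: print(cv2.boundingRect(k),rect(c,k,6))
go(552.5,151,-27,91.3)
cv2.imwrite('pics/w9.png',cv2.resize(o,(800,600),interpolation=2)[:,:,::-1])
E
```

```text
clock: 39.35
tool_pos: [552.8, 150.5, -26.7]
ee_rot: [[1.0, 0.001, -0.024], [0.024, 0.0, 1.0], [0.001, -1.0, 0.0]]
wrist_force: [0.9, 3.6, 5.3]
width: 2.7
(20, 166, 256, 114) [543.5, 86.7, 147.8, 66.5, -88.6]
at [552.8 150.5 -26.6] head 91.4 turn y 0.06 (other way -179.9 ) shift cm [-0.03  0.04  0.05] tilt fix [-0.01  0.    0.08]
```

View pics/w9.png

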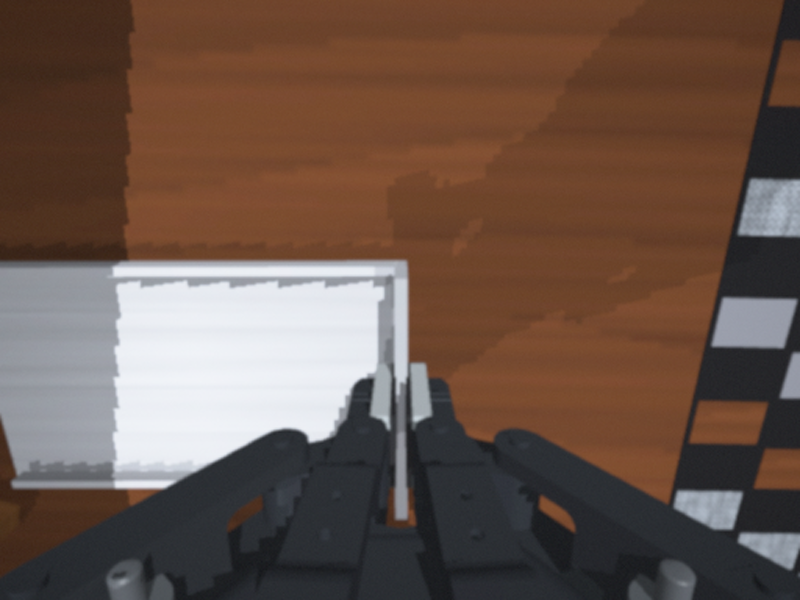

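The tray is gripped at its back edge and square in hand, with edge ends at (405,262) and (402,518). Next I'll check the lateral offset of the grip from the tray centre.

Run:
```python
from h import *
c=np.load('w9.npy',allow_pickle=True).item()
B=pl(c,np.array([(404,262),(402,519)])*.64,26);print('back',B,B.mean(0))
print('rims z10 far,near',pl(c,np.array([(120,263),(120,486)])*.64,10), pl(c,np.array([(370,263)])*.64,10))
```

```text
back [[505.50427537 150.04861337]
 [594.66617901 151.72871608]] [550.08522719 150.88866473]
rims z10 far,near [[511.31414099  59.0129583 ]
 [596.63822364  46.12881663]] [[509.35780439 139.33616081]]
```

```bash
python3 -m creep '[[[0.1,0,-0.3,0,0,0,0],[0,0,-0.6,0,0,0,0],[0,0,-0.6,0,0,0,0],[0,0,-0.6,0,0,0,0],[0,0,-0.6,0,0,0,0],[0,0,-0.6,0,0,0,0],[0,0,-0.6,0,0,0,0],[0,0,-0.6,0,0,0,0],[0,0,-0.5,0,0,0,0],[0,0,0,0,0,0,0]]]' 40; python3 -m creep '[[[0,0,-0.4,0,0,0,0],[0,0,-0.6,0,0,0,0],[0,0,-0.6,0,0,0,0],[0,0,-0.6,0,0,0,0],[0,0,-0.5,0,0,0,0],[0,0,-0.3,0,0,0,0],[0,0,0,0,0,0,0]]]'
python3 - <<'E'
from h import *
go(556.8,-24.5,-27,91.4);print(r.read_state()['wrist_torque'])
E
```

```text
clock: 40.4
tool_pos: [554.6, 100.4, -26.6]
ee_rot: [[1.0, 0.001, -0.023], [0.023, 0.0, 1.0], [0.001, -1.0, 0.0]]
wrist_force: [0.4, 4.0, 6.8]
width: 2.9
clock: 41.1
tool_pos: [555.2, 70.7, -26.7]
ee_rot: [[1.0, 0.001, -0.023], [0.023, 0.001, 1.0], [0.001, -1.0, 0.001]]
wrist_force: [0.3, 5.0, 7.2]
width: 2.8
at [555.2  70.7 -26.7] head 91.3 turn y -0.08 (other way 179.9 ) shift cm [-0.08  0.03 -9.53] tilt fix [-0.04  0.    0.04]
[ 0.72778362  0.01809553 -0.05520641]
```

```bash
python3 -m creep '[[[0,0,-0.4,0,0,0,0],[0,0,-0.6,0,0,0,0],[0,0,-0.6,0,0,0,0],[0,0,-0.6,0,0,0,0],[0,0,-0.6,0,0,0,0],[0,0,-0.6,0,0,0,0],[0,0,-0.6,0,0,0,0],[0,0,-0.5,0,0,0,0],[0,0,-0.3,0,0,0,0],[0,0,0,0,0,0,0]]]' 40; python3 -m creep '[[[0,0,-0.4,0,0,0,0],[0,0,-0.6,0,0,0,0],[0,0,-0.6,0,0,0,0],[0,0,-0.6,0,0,0,0],[0,0,-0.4,0,0,0,0],[0,0,-0.2,0,0,0,0],[0,0,0,0,0,0,0]]]'
```

```text
clock: 42.1
tool_pos: [556.2, 22.8, -26.7]
ee_rot: [[1.0, 0.0, -0.023], [0.023, 0.001, 1.0], [0.0, -1.0, 0.001]]
wrist_force: [-0.2, 4.8, 7.3]
width: 2.9
clock: 42.8
tool_pos: [556.7, -4.9, -26.7]
ee_rot: [[1.0, 0.0, -0.023], [0.023, 0.001, 1.0], [0.0, -1.0, 0.001]]
wrist_force: [-0.6, 5.5, 7.6]
width: 2.9
```

Almost home, with about 20 mm left. I'll go gently until it touches the stop.

```bash
python3 -m creep '[[[0,0,-0.3,0,0,0,0],[0,0,-0.4,0,0,0,0],[0,0,-0.4,0,0,0,0],[0,0,-0.2,0,0,0,0],[0,0,0,0,0,0,0]]]'; python3 -m creep '[[[0,0,-0.15,0,0,0,0],[0,0,-0.15,0,0,0,0],[0,0,0,0,0,0,0]]]';python3 -m creep '[[[0,0,-0.1,0,0,0,0],[0,0,-0.1,0,0,0,0],[0,0,0,0,0,0,0]]]'
```

```text
clock: 43.3
tool_pos: [557.0, -17.8, -26.7]
ee_rot: [[1.0, 0.0, -0.023], [0.023, 0.001, 1.0], [0.0, -1.0, 0.001]]
wrist_force: [-0.1, 5.2, 8.2]
width: 2.8
clock: 43.6
tool_pos: [557.0, -20.5, -26.7]
ee_rot: [[1.0, 0.0, -0.023], [0.023, 0.001, 1.0], [0.0, -1.0, 0.001]]
wrist_force: [0.3, 6.2, 7.3]
width: 2.8
clock: 43.9
tool_pos: [557.1, -22.4, -26.7]
ee_rot: [[1.0, 0.0, -0.023], [0.023, 0.001, 1.0], [0.0, -1.0, 0.001]]
wrist_force: [-0.2, 7.3, 8.8]
width: 3.0
```

```bash
for i in 1 2 3 4; do python3 -m creep '[[[0,0,-0.1,0,0,0,0],[0,0,0,0,0,0,0]]]' | egrep 'tool_pos|force'; done
```

```text
tool_pos: [557.1, -23.2, -26.7]
wrist_force: [-0.5, 7.9, 8.0]
tool_pos: [557.0, -23.1, -26.7]
wrist_force: [-1.3, 12.2, 8.2]
tool_pos: [557.0, -23.1, -26.7]
wrist_force: [-0.6, 15.8, 9.8]
tool_pos: [557.0, -23.1, -26.7]
wrist_force: [-0.6, 18.9, 8.7]
```

It's home: the motion stops at y=-23.1 while the force rises. I'll unload, open slightly, lift out and check.

```bash
python3 -m creep '[[[0,0,0.2,0,0,0,0],[0,0,0.05,0,0,0,0],[0,0,0,0,0,0,1.2],[0,0,0,0,0,0,1.2],[0,0,0,0,0,0,1.2],[0,-1,0,0,0,0,1.2],[0,-3,0,0,0,0,1.2],[0,-5,0,0,0,0,1.2],[0,-5,2,0,0,0,1.2],[0,-2,5,0,0,0,1.2],[0,0,5,0,0,0,1.2],[0,0,3,0,0,0,1.2],[0,0,0,0,0,0,1.2],[0,0,0,0,0,0,1.2]]]' 40
python3 - <<'E'
from h import *
c=capture('side');cw=capture('wrist');print(r.read_state()['clock'],r.read_state()['wrist_force'])
h=cv2.cvtColor(c['img'],cv2.COLOR_RGB2HSV);g=cv2.inRange(h,(16,30,90),(35,140,255));g[:150]=0;g[290:]=0
for k in cv2.findContours(g,0,1)[0]:
    if cv2.contourArea(k)>100: print('stack',cv2.boundingRect(k),rect(c,k,47))
# predicted outer corner pixels of shorts (z56) and longs, and colour there
o=np.array([559,-112.5]);u=np.array([.0253,-.9997]);v=np.array([.9997,.0253])
for nm,x,y,z in(('S+',40,54,56),('S+',-40,54,56),('S-',40,-54,56),('S-',-40,-54,56),('L+',50,0,38),('L-',-50,0,38),('trayfloor',0,0,4),('trayfloor',15,10,4),('rim top back',-88,20,26),('rim top back',-88,-20,26),('behind',-96,20,0)):
    p=o+x*u+y*v;q=px(c,[*p,z])[0].round().astype(int);w=px(cw,[*p,z])[0].round().astype(int)
    print(nm,x,y,'side',q,h[q[1],q[0]],'wrist',w,cv2.cvtColor(cw['img'],cv2.COLOR_RGB2HSV)[w[1],w[0]] if 0<=w[0]<512 and 0<=w[1]<384 else '')
E
```

```text
clock: 46.1
tool_pos: [553.6, 120.4, 128.0]
ee_rot: [[1.0, 0.0, -0.025], [0.025, -0.001, 1.0], [0.0, -1.0, -0.001]]
wrist_force: [-0.1, 0.1, 0.5]
width: 11.9
46.2 [ 0.2077163  -0.84270597 -0.49346733]
stack (252, 201, 80, 63) [556.3, -117.3, 163.8, 145.7, 1.6]
S+ 40 54 side [319 232] [ 16  98 167] wrist [-29 246] 
S+ -40 54 side [305 208] [ 16  96 168] wrist [ 55 246] [ 20  99 239]
S- 40 -54 side [277 245] [ 21  84 240] wrist [-64 130] 
S- -40 -54 side [264 220] [ 16  95 167] wrist [ 30 130] [ 19 100 235]
L+ 50 0 side [299 246] [ 17  98 180] wrist [-37 186] 
L- -50 0 side [283 215] [ 16  98 182] wrist [ 67 186] [ 22  92 247]
trayfloor 0 0 side [290 239] [120  12 167] wrist [ 40 178] [105  11 238]
trayfloor 15 10 side [296 242] [120   9 162] wrist [ 28 187] [110  10 235]
rim top back -88 20 side [284 205] [123  14 165] wrist [115 202] [109   8 241]
rim top back -88 -20 side [269 210] [120  12 153] wrist [109 163] [108  11 235]
behind -96 20 side [282 210] [124  14 148] wrist [133 195] [ 11 132  95]
```

Run:
```python
from h import *
a=np.load('side0.npy',allow_pickle=True).item()['img'];b=capture('side')['img']
for n,(x,y,w,h) in dict(jar=(228,240,28,40),driver=(372,238,42,76),dryer=(328,158,88,64),pliers=(283,106,26,40),blue=(180,292,28,76),pink=(184,188,40,38)).items():
    q=lambda i:cv2.Canny(np.ascontiguousarray(i[y:y+h,x:x+w]),80,160).astype(float)
    print(n,np.abs(a[y:y+h,x:x+w].astype(int)-b[y:y+h,x:x+w]).mean().round(1),(cv2.phaseCorrelate(q(a),q(b))))
r.close_job()
```

```text
jar 1.0 ((-0.022248999974353367, 0.09514742390605235), 0.97132087486025)
driver 0.8 ((0.47948292916330004, 0.08316469576681129), 0.9445327585866666)
dryer 27.5 ((-0.1745391230150659, -0.0006986464597318331), 0.5880795267558476)
pliers 6.0 ((0.43083339504313933, 0.03462343849653493), 0.7317214749342861)
blue 0.8 ((0.06010756843424225, 0.03216730403686796), 0.977182629850954)
pink 7.5 ((0.2340634724011359, -0.16427278152459834), 0.6887187184472967)
the job is handed in; nothing more can be done
```

The rest is built and the tray is home. I handed the job in at about 46 s of the 72 s allowed, with the gripper clear of everything.

**Stack:** The two long slats lie across the rails at about x = ±50 mm in the rest's frame. The two short slats lie on them, one above each rail. At the last check, colour at the predicted slat positions in the side view matched wood, and the stack's outline was square to the rest (1.6° measured, about 1.5° expected). Each slat was placed within about 2 mm of its target.

**Tray:** I gripped it by its back edge and slid it along the table into the slot. It stopped with the push force rising from about 8 to 19 N, about 1 mm from the predicted home position. The final check found steel at the predicted tray floor and back edge.

**Left alone:** Jar, screwdriver, dryer, pliers and both look-alikes show less than 0.5 px of shift between the first and last pictures. The dryer, pliers and pink-slat matches were weaker, probably because the arm's shadow moved across them.

**What disagreed:**
- The real fingertips sat roughly 38 mm above the reported TCP, so the first grasps closed above the slat without moving it. I found the working height by stepping down and checking the force each time.
- The gripper's width reads about 1.5 mm under true size.
- I could not see the tray's front edge against the stop directly. That it is home rests on the force and the back-edge position.

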